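Jack up the tail end of the lathe and hold it on the handle

ROBOT

A 6-joint arm with a two-finger parallel gripper is mounted at the origin on the work surface. World frame = base frame: x ahead of the robot, y to its left, z up, the work surface at z = 0. Lengths are in mm, angles in rad, forces in N, time in s.
With the tool pointing down it reaches from about 275 to 750 mm from the base axis. Payload 10.2 kg.
Tool frame: the origin (TCP) lies at the centre of the arm's flange, where the gripper is bolted on; the fingertips stand 173 mm ahead of it and the grasp point (between the pads) lies 155 mm ahead of it; z points along the fingers, y is the line along which they close (so a half turn about z gives the same grasp; the last joint's range is limited). The gripper opens to 85 mm and grips with 20 to 120 N. Pads are 22 mm wide; open, the fingers measure 114 mm over their backs; the gripper's body (76 mm by 85 mm) begins 54 mm behind the grasp point. The pads swing forward as they close: fully open they stand 13 mm farther back than shut.
Start: joints at [0.953, 0.313, 1.498, -0, 1.331, -0.223], TCP at [201.941, 484.616, 404.694] pointing down, gripper open.
Joint ranges: [-2.94, 2.94], [-0.97, 2.17], [0.19, 2.56], [-1.23, 4.37], [0.02, 3.11], [-2.88, 2.88]. Speed limits (rad/s): [2.39, 2.39, 3.01, 3.14, 3.14, 3.14].

INTERFACE

Orientations are given as a unit quaternion [w, x, y, z].
In Python, from rig import ctrl, optics, workorder, sense gives the robot as it stands (ctrl), with the cameras (optics), the readings as plain functions and the job (workorder).
- The arm moves only by the tool advance, called after "Call:" as name(argument=value, ...) on one line, values as JSON. Schema: {"type":"object","properties":{"deltas":{"type":"array","items":{"type":"array","items":{"type":"number"},"minItems":6,"maxItems":6},"minItems":1,"maxItems":8},"aperture":{"type":"number"},"squeeze":{"type":"number"},"only":{"type":"string"},"quiet":{"type":"boolean"},"lines":{"type":"string"}},"required":["deltas"],"additionalProperties":false}. deltas is a list of rows, 1 to 8 of them, each of 6 numbers: dx, dy, dz in parts of the range, where 1.0 means 75 cm, then a rotation vector rx, ry, rz in fractions of the full range, 1 being pi rad; each row is the pose to reach, as a shift and turn from the pose commanded when the call began, along the tool's axes at that moment; what a row does not reach only later rows make up. A row lasts 1/10 s, in which the tool goes at most 50 mm and 0.15 rad, less where a joint would pass 70% of its speed; a pose out of reach is approached as far as the arm can. aperture is the opening from 0.0 (shut) to 1.0 (fully open), set as the call begins (left out keeps the last). The fingers move at their own pace and stop on an object; squeeze is the grip in N (left out, the last holds). Time passes only in rows, so rows that do not move let the fingers close. The tool returns the time, the measured TCP pose, the force, the opening and the grip force at its end. only (a regular expression) keeps the lines of the reply that match it, lines (a string "A,B") keeps lines A to B, and quiet returns only ok. No shift or turn number may pass 1 either way. Input that does not fit is refused with a message, and nothing moves.
- sense(): the state, without advancing time (a new reading comes with each control period).
- optics.capture(name): name is "scene" or "top" or "wrist"; returns the picture (384x512x3 uint8, red, green, blue); there is no depth.
- optics.calibration(name): a dict with "fx", "fy", "cx", "cy" (pixels), "position" and "attitude" of the camera in the world. Camera axes: x right, y down, z forward; pixel columns grow to the right and rows downward; lengths in mm; the calibration is good to about 2 mm. A picture is of the moment at which its call begins: read the wrist's pose just before it. calibration takes no time and is no camera call; for the wrist camera it gives the pose at the moment of the call.
- workorder.finish_job(): hands the job in; it is judged then, once.
The state is a dict: "time_s": time; "joints": joint angles; "dq": joint speeds; "tau": joint torques, N m; "eef_pos": TCP position; "ee_rot": TCP orientation; "force": force on the tool from outside, world axes, zero at the start; "wrist_torque": the same for the moment, N m; "grip_width": opening from 0.0 (shut) to 1.0 (fully open); "grip_force": force on a finger pad.
Only numpy, scipy, OpenCV 4.12 (cv2) and the standard library are available. Lean on these libraries where they do the work, as an engineer would, in place of code of your own. Each camera call takes 0.05 s, during which the arm holds its last target. There are 200 camera calls.

TASK

The tail end of the yellow lathe needs packing under its feet: slide the blue toe jack in so that its steel saddle sits squarely under the red-marked lifting lug, then pump its red handle (three full strokes should do it) until the tail feet stand clear of the bench by more than the 13 mm packing plate is thick. The load settles a little when the handle comes up, so finish still holding the handle right down at the bottom of the last stroke, so that a colleague can slide the packing in. Lift with the jack only, and leave the packing plate, wax tin, bowl blank and chuck key where they are.

Things in the scene. Friction and masses are not known exactly. Their poses are not given: they have to be found in the camera images.
- lathe: Yellow benchtop lathe, fixed. Origin on the bench below the lift point; +y points level out of the tail end, the side the jack comes from; bed and headstock (760 mm) run towards -y, x is across. Behind the lug (y below -20 mm): foot flange 180 mm wide, 28 mm up, on rubber feet 40 mm across at x +-65, y -58 mm; leg and bed 110 mm wide, 163 mm high. Tailstock from y -145 mm, 320 mm high.
- lathe_bed: The lathe's tilting part: bed with lug, tail feet, tailstock and headstock. It can only tip up about the headstock-end feet: a line on the bench along the lathe's x, 620 mm from the lug (y = -620 mm). Origin and axes as the lathe's at the start. Its tail end weighs about 65 N at the lug, up to a fifth more or less.
- lift_point (a point): The marked lift point: centre of the flat underside of the lifting lug, 28 mm above the bench at the start. The lug is a tongue at the tail end, 56 mm wide (lathe x), y from -20 to +22 mm, 14 mm thick, with a red paint patch on top.
- tail_foot (a point): Midway between the two tail feet at the level of their undersides: height 0 when they stand on the bench. Rises 0.91 mm per mm of the lug.
- jack: Loose blue toe jack, about 0.95 kg, upright. Origin on its underside below the housing's middle; +x to the saddle, -x to the handle, z up. Base plate 6 mm thick, x -96 to +90 mm, 80 mm wide (60 ahead of x = 24). Housing x +-30 mm, 46 mm wide (y), 136 mm high: grip it from above across y, finger tips 85 to 100 mm over the bench. It slides on the bench (friction about 0.6).
- jack_saddle: The jack's steel saddle (toe): ribbed plate 46 mm wide, x 30 to 90 mm in the jack's frame, 10 mm thick, top 24 mm above the bench when right down, so 4 mm below the lug; an upright plate (x 32 to 40 mm, to 84 mm high) joins it to the slide in the housing. Origin as the jack's, rising with the saddle.
- saddle_top (a point): Centre of the saddle's upper face, 66 mm ahead (+x) of the jack's origin. It belongs under lift_point; the lug's tip then stands 4 mm from the saddle's upright.
- saddle_lift (a joint): Lift of the saddle, m: 0 right down, 0.0275 at most. Ratchet of 6 mm steps: the first full stroke lifts it to about 8.5 mm, and as the handle comes up it settles to 5; then to 14.5, settling to 11; to 20.5, settling to 17; to 26.5, settling to 23. The first 4 mm close the gap to the lug. A stroke under about three quarters gains nothing.
- jack_handle: Pump handle. Origin on its pivot, 40 mm behind (-x) the jack's origin, 85 mm above the bench. The lever points to the jack's -x, 0.70 rad above level at the top of its stroke. Flat red grip 28 mm wide, 18 thick, 110 to 220 mm from the pivot. Springs back up by itself; pressing it at the grip takes about 3 N empty, 8 to 12 N with the lathe's weight.
- handle_grip (a point): Point on the grip's upper face, 180 mm from the pivot along the lever, 9 mm above its middle line: press here from above. About 208 mm above the bench at the top of the stroke, 108 mm at the bottom.
- pump_stroke (a joint): Angle of the handle, rad: 0 at the top (lever 0.70 above level), 0.62 at the bottom stop (0.08 above level). It must come right back up (below 0.05, the spring does it) to catch the next ratchet tooth.
- packing: Bystander: aluminium packing plate 100 x 60 x 13 mm lying flat, origin in the middle of its underside.
- wax_tin: Bystander: orange tin with steel lid, 76 mm across, 56 mm high, origin in the middle of its underside.
- bowl_blank: Bystander: round pale wood blank, 100 mm across, 50 mm high, origin in the middle of its underside.
- chuck_key: Bystander: steel T-shaped chuck key lying flat, 100 mm long, cross bar 94 mm, 14 mm high, origin below the middle of its cross bar.

How it is judged:
By the outcome, as a careful person would: the job done as asked, in the order asked, and still so for the second after the job is handed in, while the arm keeps its last pose, push and grip.
It also fails if it takes over 62 s, if anything falls off the work surface, if the arm or the gripper's body presses on something with over 40 N, if the wrist force passes 120 N, or if a joint passes its speed limit or range.

## Working session

There is one attempt and no reset: what is moved stays moved. The work goes in short steps, Python scripts to look and compute and a tool call to move; the robot and the scene stay as the last step left them, time stands still between calls to the robot, and variables do not carry over. Pictures are saved under pics/ and viewed, at most 14 in all, crops included, and the job is handed in when it is done.

```bash
ls; mkdir -p pics; python3 - <<'E'
from rig import ctrl, optics, workorder, sense
import cv2,numpy as np
s=sense();print({k:np.round(v,3).tolist() for k,v in s.items()})
for n in("scene","top"):
    im=optics.capture(n);cv2.imwrite(f"pics/{n}0.png",im[:,:,::-1]);print(n,optics.calibration(n))
E
```

```text
pics
rig.py
{'time_s': 0.0, 'joints': [0.953, 0.313, 1.498, 0.0, 1.331, -0.223], 'dq': [0.001, 0.0, 0.001, -0.0, -0.002, 0.001], 'tau': [0.0, -41.224, -25.975, -0.0, 0.004, -0.0], 'eef_pos': [201.916, 484.583, 404.121], 'ee_rot': [-0.0, 0.196, 0.981, -0.001], 'force': [0.333, -0.353, 0.064], 'wrist_torque': [0.029, 0.021, -0.024], 'grip_force': 0.0, 'grip_width': 1.0}
scene {'fx': 448.12089504748803, 'fy': 448.12089504748803, 'cx': 248.80397497883655, 'cy': 190.93571616870966, 'position': array([1435.1730964 , -115.33364982, 1083.18330693]), 'attitude': array([-0.29600044,  0.738302  ,  0.56044821, -0.23063326])}
top {'fx': 472.8079976825519, 'fy': 472.8079976825519, 'cx': 255.12721860609778, 'cy': 192.08150978182348, 'position': array([ 447.78813791,  108.31305006, 1198.89869331]), 'attitude': array([ 0.04207723, -0.70251385,  0.70942902, -0.03760682])}
```

View pics/scene0.png

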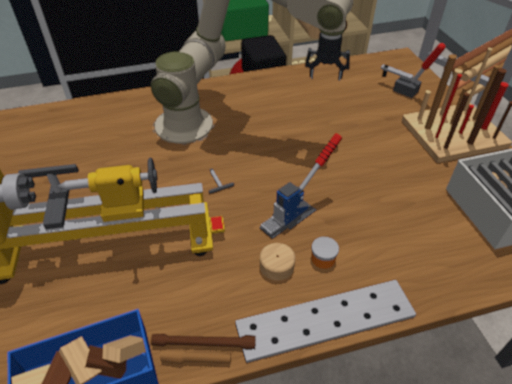

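View pics/top0.png

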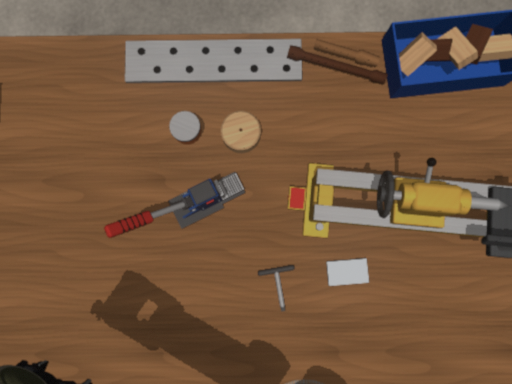

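Top view: jack housing about (205,198), its saddle (233,184), handle grip (130,224), red lug patch (297,198). The wax tin (185,126), blank (241,131), key (278,282) and packing plate (348,272) lie off the straight path. Measuring next.

```bash
cat > h.py <<'E'
import cv2,numpy as np
from rig import ctrl, optics, workorder, sense
from scipy.spatial.transform import Rotation as R
def rot(q): return R.from_quat([q[1],q[2],q[3],q[0]])
def ray(c,p):
    p=np.atleast_2d(p).astype(float)
    d=np.c_[(p[:,0]-c['cx'])/c['fx'],(p[:,1]-c['cy'])/c['fy'],np.ones(len(p))]
    return np.array(c['position']),rot(c['attitude']).apply(d)
def plane(c,p,z):
    o,d=ray(c,p);return o+d*((z-o[2])/d[:,2])[:,None]
def tri(c1,p1,c2,p2):
    o1,d1=ray(c1,p1);o2,d2=ray(c2,p2);d1,d2=d1[0],d2[0]
    t=np.linalg.lstsq(np.c_[d1,-d2],o2-o1,rcond=None)[0]
    a,b=o1+d1*t[0],o2+d2*t[1];return (a+b)/2,np.linalg.norm(a-b)
def proj(c,P):
    q=rot(c['attitude']).inv().apply(np.atleast_2d(P)-c['position'])
    return np.c_[q[:,0]/q[:,2]*c['fx']+c['cx'],q[:,1]/q[:,2]*c['fy']+c['cy']]
def blobs(im,lo,hi,amin=30):
    hsv=cv2.cvtColor(im,cv2.COLOR_RGB2HSV);m=cv2.inRange(hsv,lo,hi)
    if lo[0]==0 and hi[0]<9: m|=cv2.inRange(hsv,(172,)+tuple(lo[1:]),(180,)+tuple(hi[1:]))
    cs,_=cv2.findContours(m,cv2.RETR_EXTERNAL,cv2.CHAIN_APPROX_NONE)
    return sorted([c for c in cs if cv2.contourArea(c)>amin],key=cv2.contourArea,reverse=True)
RED=((0,150,90),(6,255,255));BLUE=((100,70,25),(125,255,255));YEL=((20,120,80),(32,255,255))
E
python3 - <<'E'
from h import *
np.set_printoptions(precision=1,suppress=True)
for n in("scene","top"):
    im=cv2.imread(f"pics/{n}0.png")[:,:,::-1].copy()
    for nm,r in(("R",RED),("B",BLUE),("Y",YEL)):
        for c in blobs(im,*r)[:7]:
            a=cv2.minAreaRect(c);M=cv2.moments(c)
            print(n,nm,cv2.contourArea(c),np.array([M['m10']/M['m00'],M['m01']/M['m00']]),np.array(a[1]),a[2],cv2.boxPoints(a).round().tolist())
E
python3 - <<'E'
import cv2
a=cv2.imread('pics/top0.png')[160:250,95:345]
cv2.imwrite('pics/crop0.png',cv2.resize(a,None,fx=3.2,fy=3.2,interpolation=cv2.INTER_CUBIC))
E
```

```text
(no output)
```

View pics/crop0.png

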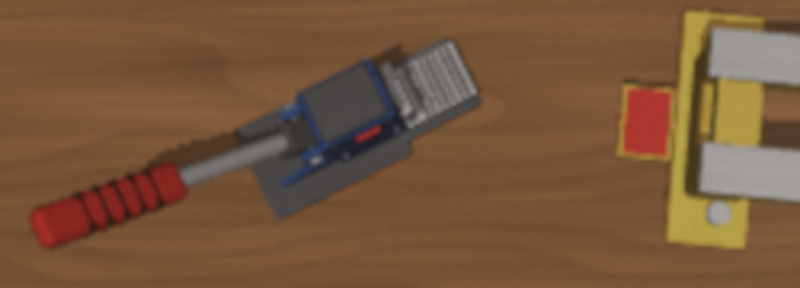

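Crop shows the jack yawed about 25° from the lathe axis: housing top corners near (300,95),(370,62),(395,122),(325,150), saddle front edge (450,40)-(480,98), lug (618..675, 85..158).

```bash
python3 - <<'E'
from h import *
np.set_printoptions(precision=1,suppress=True)
t=optics.calibration("top");s=optics.calibration("scene")
print("lug",tri(t,(296.7,197.6),s,(216.3,222.3)),plane(t,(296.7,197.6),42))
print("grip",tri(t,(126.9,223.9),s,(328,149)))
f=lambda p:np.array(p)/3.2+[95-.34,160-.34]
print("house",plane(t,f([(300,95),(370,62),(395,122),(325,150)]),136))
print("saddle",plane(t,f([(450,40),(480,98)]),24), plane(t,f([(258,170),(277,218)]),6))
L=plane(t,[(302,235),(307,163),(333,165),(328,237)],28);print("flange",L)
for n in ((185,126),(241,131)): print(plane(t,n,52))
print(plane(t,[(348,272),(278,282)],10))
w=optics.calibration("wrist");e=sense()
print("cam in tool",rot(e['ee_rot']).inv().apply(w['position']-e['eef_pos']),(rot(e['ee_rot']).inv()*rot(w['attitude'])).as_rotvec(),w['fx'])
print(rot(e['ee_rot']).as_matrix())
E
```

```text
lug (array([563.8,  13.2,  44.9]), np.float64(0.03155572365786435)) [[564.1  13.   42. ]]
grip (array([496. , 386.4, 192. ]), np.float64(3.3136867466597737))
house [[575.9 265.6 136. ]
 [599.  216.  136. ]
 [556.1 198.3 136. ]
 [536.7 247.7 136. ]]
saddle [[631.8 164.5  24. ]
 [585.6 141.3  24. ]] [[532.3 317.7   6. ]
 [494.2 302.3   6. ]]
flange [[472.7   0.5  28. ]
 [652.5 -15.7  28. ]
 [646.7 -80.7  28. ]
 [467.2 -63.3  28. ]]
[[744.6 287.5  52. ]]
[[730.4 148.5  52. ]]
[[ 380.7 -113.2   10. ]
 [ 357.8   60.7   10. ]]
cam in tool [70.4  0.2 30.1] [-0.2 -0.2  1.6] 297.0962008273648
[[-0.9  0.4 -0. ]
 [ 0.4  0.9 -0. ]
 [ 0.  -0.  -1. ]]
```

Units first: shifts go in shares of 75 cm and turns go in shares of pi rad. So -529 mm / 750 = -0.7053, -232 mm / 750 = -0.3093, 0.72 rad / 3.1416 = 0.2292.

Call:
advance(deltas=[[-0.7053,-0.3093,0,0,0,0.2292],[-0.7053,-0.3093,0,0,0,0.2292],[-0.7053,-0.3093,0,0,0,0.2292],[-0.7053,-0.3093,0,0,0,0.2292],[-0.7053,-0.3093,0,0,0,0.2292],[-0.7053,-0.3093,0,0,0,0.2292],[-0.7053,-0.3093,0,0,0,0.2292],[-0.7053,-0.3093,0,0,0,0.2292]], aperture=1.0)

```text
time_s: 0.9
eef_pos: [479.4, 193.6, 404.6]
ee_rot: [-0.0, 0.529, 0.849, -0.0]
force: [1.2, 0.9, -0.6]
grip_width: 0.999
grip_force: 0.0
```

Converted, -168 mm / 750 = -0.224, -126 mm / 750 = -0.168.

Call:
advance(deltas=[[-0.056,0.0173,0,0,0,0],[-0.112,0.0347,0,0,0,0],[-0.168,0.0533,0,0,0,0],[-0.224,0.0707,0,0,0,0],[-0.224,0.0707,0,0,0,0],[-0.224,0.0707,0,0,0,0]])

```text
time_s: 1.5
eef_pos: [600.1, 67.4, 403.8]
ee_rot: [-0.001, 0.53, 0.848, -0.0]
force: [-0.4, -0.6, -1.0]
grip_width: 0.996
grip_force: 0.0
```

```bash
python3 - <<'E'
from h import *
import pickle
w=optics.calibration("wrist");im=optics.capture("wrist");cv2.imwrite("pics/w1.png",im[:,:,::-1]);pickle.dump(w,open("w1.pkl","wb"))
print(w)
E
```

```text
{'fx': 297.0962008273648, 'fy': 297.0962008273648, 'cx': 255.5083704674367, 'cy': 189.98866898121142, 'position': array([569.38204642, 131.07045211, 373.8412678 ]), 'attitude': array([0.13635341, 0.96457642, 0.22370827, 0.03089796])}
```

View pics/w1.png

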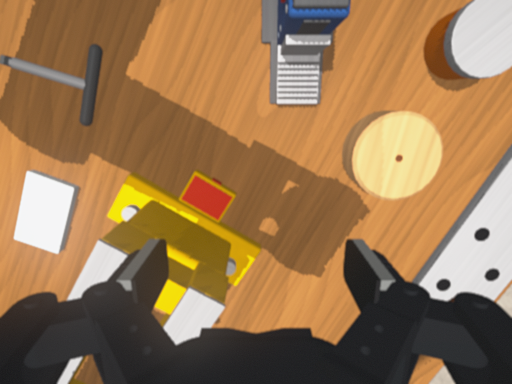

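Wrist view: red lug patch centre (208,196) with corners visible, saddle plate front edge at row 104 from col 274 to 319, flange edge (135,175)-(260,248); nothing lies between saddle and lug.

```bash
python3 - <<'E'
from h import *
import pickle
np.set_printoptions(precision=1,suppress=True)
w=pickle.load(open("w1.pkl","rb"));t=optics.calibration("top")
im=cv2.imread("pics/w1.png")[:,:,::-1].copy()
c=[c for c in blobs(im,*RED) if abs(cv2.boundingRect(c)[0]-195)<40][0]
M=cv2.moments(c);ctr=(M['m10']/M['m00'],M['m01']/M['m00']);print("ctr",ctr,tri(w,ctr,t,(296.7,197.6)))
a=cv2.boxPoints(cv2.minAreaRect(c));P=plane(w,a,42);print(P)
for i in range(4):
    d=P[(i+1)%4]-P[i];print(np.linalg.norm(d),np.degrees(np.arctan2(d[1],d[0])))
# lug incl. yellow border: hsv yellow/red around
g=cv2.cvtColor(im,cv2.COLOR_RGB2GRAY)
sa=np.array([(274,104),(319,104),(322,48),(279,50)])
print("saddle",plane(w,sa,24))
fl=np.array([(135,175),(260,248)])
for z in(14,28,42):
    q=plane(w,fl,z);d=q[1]-q[0];print("fl",z,q.ravel(),np.degrees(np.arctan2(d[1],d[0])),np.linalg.norm(d))
x=im[150:255,90:275];y=im[0:115,255:360]
cv2.imwrite("pics/w1c.png",np.hstack([cv2.resize(x,(528,300),interpolation=cv2.INTER_CUBIC),cv2.resize(y,(272,300),interpolation=cv2.INTER_CUBIC)])[:,:,::-1])
E
```

```text
ctr (206.30602205258694, 197.3289228159457) (array([563.5,  13.5,  47.4]), np.float64(0.27287707042904147))
[[538.2  -1.7  42. ]
 [541.5  29.4  42. ]
 [588.6  24.5  42. ]
 [586.3  -7.3  42. ]]
31.200091799367474 83.92600539308799
47.32484707390778 -5.893104179523486
31.85817413995712 -94.204577854057
48.366378236234404 173.34349888143637
saddle [[587.5 140.4  24. ]
 [633.2 162.8  24. ]
 [607.6 214.7  24. ]
 [566.9 192.6  24. ]]
fl 14 [471.5 -10.8  14.  655.4 -32.   14. ] -6.578992077110949 185.11550194956135
fl 28 [475.3  -5.3  28.  652.1 -25.7  28. ] -6.578992077110947 177.91339018744333
fl 42 [479.1   0.2  42.  648.7 -19.3  42. ] -6.578992077110949 170.71127842532525
```

View pics/w1c.png

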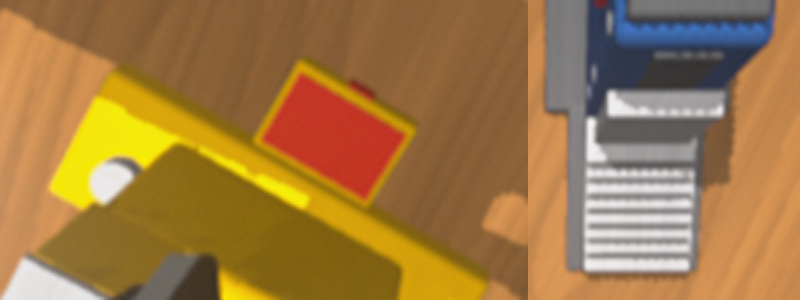

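Crop: lug tip corners at (300,62),(415,127) in the left panel; saddle front corners (585,272),(690,270), plate side edges to (586,165),(694,165) in the right panel.

```bash
python3 - <<'E'
from h import *
import pickle
np.set_printoptions(precision=1,suppress=True)
w=pickle.load(open("w1.pkl","rb"))
f=lambda p:np.array(p)*[185/528,105/300]+[90-.33,150-.33]
g=lambda p:(np.array(p)-[528,0])*[105/272,115/300]+[255-.33,-.33]
q=plane(w,f([(300,62),(415,127)]),42);d=q[1]-q[0];d=d[:2];n=np.linalg.norm(d);u=d/n;y=np.array([-u[1],u[0]])
print("tip",q,n,np.degrees(np.arctan2(u[1],u[0])),"lift",q[:,:2].mean(0)-22*y)
print("px",g([(585,272),(690,270),(694,165),(586,165)]))
P=plane(w,g([(585,272),(690,270),(694,165),(586,165)]),24);print("saddle",P)
for i in range(4):
    d=P[(i+1)%4]-P[i];print(np.linalg.norm(d),np.degrees(np.arctan2(d[1],d[0])))
E
```

```text
tip [[539.   34.3  42. ]
 [591.8  30.   42. ]] 52.98041480753843 -4.698079544676604 lift [563.6  10.2]
px [[276.7 103.9]
 [317.2 103.2]
 [318.8  62.9]
 [277.1  62.9]]
saddle [[590.2 141.8  24. ]
 [631.  162.7  24. ]
 [611.8 200.2  24. ]
 [570.9 180.2  24. ]]
45.78750332261455 27.144683296044533
42.14478878821304 117.10755828714112
45.467994264862156 -153.90647071376637
42.98035516092848 -63.3278530385524
```

Converted, 163 mm / 750 = 0.2173, 148 mm / 750 = 0.1973.

Call:
advance(deltas=[[0.0493,0.0187,0,0,0,0],[0.0987,0.0187,0,0,0,0],[0.148,0.0187,0,0,0,0],[0.1973,0.0187,0,0,0,0],[0.2173,0.0573,0,0,0,0],[0.2173,0.0573,0,0,0,0],[0.2173,0.0573,0,0,0,0]])

```text
time_s: 2.25
eef_pos: [565.8, 234.4, 404.7]
ee_rot: [-0.0, 0.528, 0.849, -0.0]
force: [-0.9, -0.1, -0.8]
grip_width: 0.999
grip_force: 0.0
```

```bash
python3 - <<'E'
from h import *
import pickle
w=optics.calibration("wrist");im=optics.capture("wrist");cv2.imwrite("pics/w2.png",im[:,:,::-1]);pickle.dump(w,open("w2.pkl","wb"))
E
```

```text
(no output)
```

View pics/w2.png

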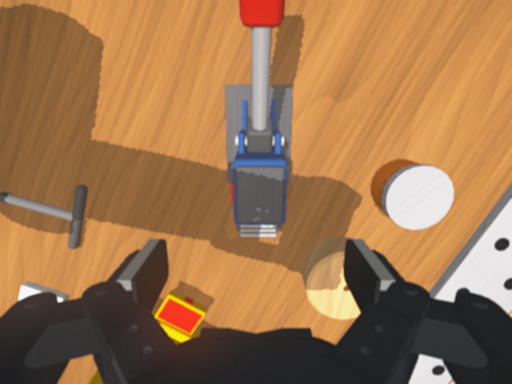

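Wrist view 2: housing top quad (236,166)-(287,166)-(285,226)-(236,226), base rear corners (225,85),(293,85), lug patch (180,316).

```bash
python3 - <<'E'
from h import *
import pickle
np.set_printoptions(precision=1,suppress=True)
w=pickle.load(open("w2.pkl","rb"));w1=pickle.load(open("w1.pkl","rb"));t=optics.calibration("top")
P=plane(w,[(236,166),(287,166),(285,226),(236,226)],136);print("house",P,P.mean(0))
for i in range(4):
    d=P[(i+1)%4]-P[i];print(np.linalg.norm(d),np.degrees(np.arctan2(d[1],d[0])))
P=plane(w,[(225,85),(293,85)],6);d=P[1]-P[0];print("rear",P,P.mean(0),np.linalg.norm(d),np.degrees(np.arctan2(d[1],d[0])))
im=cv2.imread("pics/w2.png")[:,:,::-1].copy()
c=[c for c in blobs(im,*RED) if abs(cv2.boundingRect(c)[1]-305)<30][0]
M=cv2.moments(c);ctr=(M['m10']/M['m00'],M['m01']/M['m00']);print("patch",ctr,plane(w,ctr,42),tri(w,ctr,t,(296.7,197.6)),tri(w,ctr,w1,(206.3,197.3)))
P=plane(w,cv2.boxPoints(cv2.minAreaRect(c)),42)
for i in range(4):
    d=P[(i+1)%4]-P[i];print(np.linalg.norm(d),np.degrees(np.arctan2(d[1],d[0])))
f=lambda p:np.array(p)/3.2+[95-.34,160-.34]
print("housing height check",tri(t,f((300,95)),w,(236,166)),tri(t,f((370,62)),w,(236,226)))
print(sense()['eef_pos'])
E
```

```text
house [[542.1 247.2 136. ]
 [579.4 265.7 136. ]
 [602.7 218.2 136. ]
 [564.7 199.4 136. ]] [572.2 232.6 136. ]
41.66162979354649 26.3093192535295
52.87461954829962 -63.886566326497146
42.45083649618106 -153.6844750863275
52.887803912563875 115.2584404823319
rear [[493.2 301.2   6. ]
 [564.7 336.5   6. ]] [529.  318.9   6. ] 79.67705283276186 26.301984896241787
patch (179.15710594315246, 315.63255813953486) [[563.5  10.9  42. ]] (array([563.6,  13.2,  44.7]), np.float64(0.574698690735278)) (array([563.3,  12.2,  43.5]), np.float64(0.14575518484160538))
30.80968399288056 88.07153070745795
48.75129172446982 -6.660629130110177
31.500991227393477 -90.17192083016226
49.77295356415399 172.65495485583602
housing height check (array([553.7, 258.5, 206.3]), np.float64(28.243172983333345)) (array([577. , 212.7, 172. ]), np.float64(33.442250043164755))
[566.  233.6 404.8]
```

Converted, 140 mm / 750 = 0.1867, 130 mm / 750 = 0.1733.

```bash
python3 - <<'E'
from h import *
import pickle
w=pickle.load(open("w2.pkl","rb"));t=optics.calibration("top")
f=lambda p:np.array(p)/3.2+[95-.34,160-.34]
print(tri(t,f((300,95)),w,(287,166)),tri(t,f((370,62)),w,(285,226)))
E
```

```text
(array([577.30809106, 265.65258522, 138.49150933]), np.float64(3.383863228235115)) (array([601.32752439, 216.92120595, 133.76471435]), np.float64(4.121921125730118))
```

Call:
advance(deltas=[[-0.004,0.0053,0.0533,0,0,0],[-0.004,0.0053,0.1067,0,0,0],[-0.004,0.0053,0.1467,0,0,0],[-0.004,0.0053,0.1733,0,0,0],[-0.004,0.0053,0.1867,0,0,0],[-0.004,0.0053,0.1867,0,0,0]])

```text
time_s: 2.9
eef_pos: [571.3, 231.9, 264.1]
ee_rot: [-0.001, 0.529, 0.849, -0.001]
force: [-0.1, -0.4, 0.3]
grip_width: 1.004
grip_force: 0.0
```

Call:
advance(deltas=[[0,0,0,0,0,0],[0,0,0,0,0,0],[0,0,0,0,0,0],[0,0,0,0,0,0],[0,0,0,0,0,0],[0,0,0,0,0,0],[0,0,0,0,0,0],[0,0,0,0,0,0]], aperture=0.0, squeeze=40)

```text
time_s: 3.7
eef_pos: [571.6, 232.2, 265.9]
ee_rot: [0.001, 0.529, 0.849, 0.0]
force: [-3.9, -1.6, 5.7]
grip_width: 0.532
grip_force: 43.7
```

Converted, -89 mm / 750 = -0.1187, -82 mm / 750 = -0.1093, 0.562 rad / 3.1416 = 0.1789.

Call:
advance(deltas=[[-0.008,-0.004,0,0,0,0.0159],[-0.0267,-0.0133,0,0,0,0.0446],[-0.048,-0.024,0,0,0,0.0764],[-0.072,-0.036,0,0,0,0.1082],[-0.0933,-0.0467,0,0,0,0.1401],[-0.1093,-0.0547,0,0,0,0.1655],[-0.1187,-0.0593,0,0,0,0.1789],[-0.1187,-0.0593,0,0,0,0.1789]])

```text
time_s: 4.5
eef_pos: [571.3, 132.1, 265.8]
ee_rot: [0.001, 0.744, 0.668, 0.001]
force: [1.0, -4.9, 5.9]
grip_width: 0.536
grip_force: 43.6
```

Call:
advance(deltas=[[0,0,0,0,0,0]])

```text
time_s: 4.6
eef_pos: [571.3, 132.2, 265.8]
ee_rot: [0.002, 0.743, 0.669, 0.001]
force: [-1.0, -5.6, 6.5]
grip_width: 0.532
grip_force: 43.6
```

```bash
python3 - <<'E'
from h import *
import pickle
w=optics.calibration("wrist");im=optics.capture("wrist");cv2.imwrite("pics/w3.png",im[:,:,::-1]);pickle.dump(w,open("w3.pkl","wb"))
t=optics.capture("top");cv2.imwrite("pics/t3.png",t[:,:,::-1])
a=cv2.resize(t[150:270,130:345],(800,446),interpolation=cv2.INTER_CUBIC);cv2.imwrite("pics/t3c.png",a[:,:,::-1])
E
```

```text
(no output)
```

View pics/t3c.png

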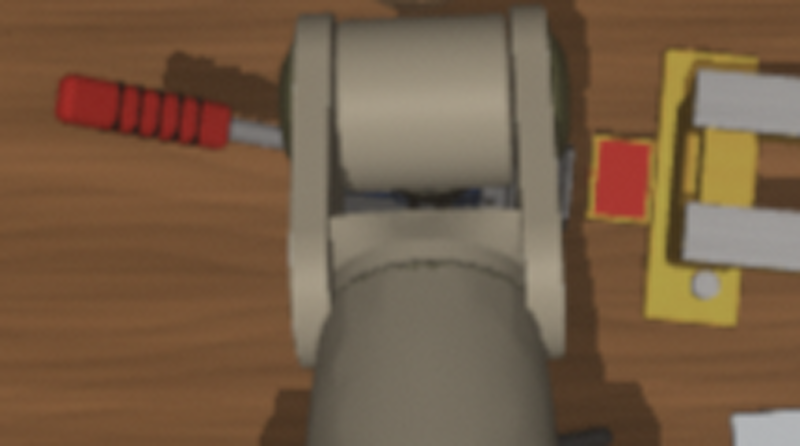

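Top crop: grip (60..230, 75..150), saddle front edge at col 570 rows 150-215, facing the lug (590..655, 135..220); looks aligned.

```bash
python3 - <<'E'
from h import *
np.set_printoptions(precision=1,suppress=True)
t=optics.calibration("top");im=cv2.imread("pics/t3.png")[:,:,::-1].copy()
for c in blobs(im,*RED)[:2]:
    M=cv2.moments(c);ctr=(M['m10']/M['m00'],M['m01']/M['m00']);b=cv2.minAreaRect(c)
    print(ctr,b, plane(t,ctr,200),plane(t,ctr,42))
g=lambda p:np.array(p)*[215/800,120/446]+[130-.4,150-.4]
print(plane(t,g([(572,150),(570,217)]),24), "pred front ctr",np.array([571.3,132.2])+90*np.array([-.107,-.994]))
print("lugtip",plane(t,g([(596,136),(588,216)]),42))
print("pred grip",np.array([571.3,132.2])-(40+126-5)*np.array([-.107,-.994]))
E
```

```text
(167.02953119232188, 179.59579180509414) ((167.82693481445312, 179.86538696289062), (46.67564010620117, 12.747549057006836), 11.309932708740234) [[589.7 302.  200. ]] [[612.1 332.6  42. ]]
(296.6536994660564, 197.65369946605642) ((296.5, 197.5), (19.0, 13.0), 90.0) [[548.1  26.1 200. ]] [[564.   13.1  42. ]]
[[585.5  44.6  24. ]
 [540.3  46.6  24. ]] pred front ctr [561.7  42.7]
lugtip [[592.6  29.5  42. ]
 [539.4  35.7  42. ]]
pred grip [588.5 292.2]
```

Converted, -46 mm / 750 = -0.0613, -40 mm / 750 = -0.0533.

Call:
advance(deltas=[[-0.0027,0.0027,0,0,0,0],[-0.0053,0.0067,0,0,0,0],[-0.016,0.0067,0,0,0,0],[-0.0293,0.0067,0,0,0,0],[-0.0427,0.0067,0,0,0,0],[-0.0533,0.0067,0,0,0,0],[-0.0613,0.0067,0,0,0,0],[-0.0613,0.0067,0,0,0,0]])

```text
time_s: 5.5
eef_pos: [571.1, 86.9, 265.8]
ee_rot: [0.001, 0.743, 0.669, 0.001]
force: [-1.2, 0.8, 6.8]
grip_width: 0.532
grip_force: 43.9
```

Call:
advance(deltas=[[-0.0053,0,0,0,0,0],[-0.0093,0,0,0,0,0],[-0.0133,0,0,0,0,0],[-0.0133,0,0,0,0,0],[-0.0133,0,0,0,0,0]])

```text
time_s: 6.0
eef_pos: [570.1, 77.5, 265.8]
ee_rot: [0.001, 0.743, 0.67, 0.001]
force: [-0.6, 5.8, 7.3]
grip_width: 0.533
grip_force: 43.9
```

```bash
python3 - <<'E'
from h import *
import pickle
w=optics.calibration("wrist");im=optics.capture("wrist");cv2.imwrite("pics/w4.png",im[:,:,::-1])
s=optics.capture("scene");cv2.imwrite("pics/s4.png",s[:,:,::-1]);t=optics.capture("top");cv2.imwrite("pics/t4.png",t[:,:,::-1])
a=np.hstack([cv2.resize(s[160:270,190:340],(440,322),interpolation=cv2.INTER_CUBIC),cv2.resize(t[160:250,240:340],(358,322),interpolation=cv2.INTER_CUBIC)]);cv2.imwrite("pics/m4.png",a[:,:,::-1])
E
```

```text
(no output)
```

View pics/m4.png

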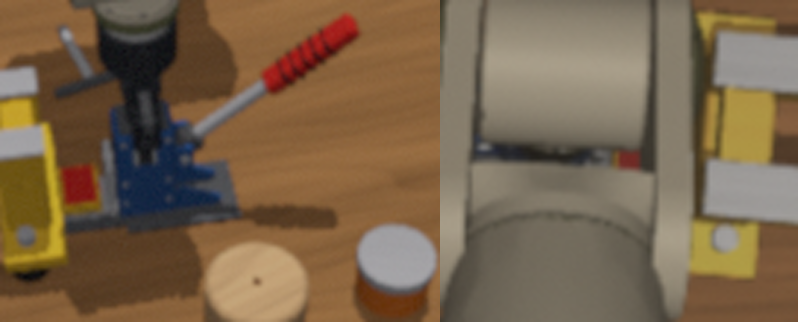

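Scene crop: saddle is under the lug, a narrow gap between lug tip (98,190) and the upright (106,190); the plate top crop hides it. Release, rise and check from the wrist camera.

Converted, -120 mm / 750 = -0.16, -80 mm / 750 = -0.1067.

Call:
advance(deltas=[[0,0,0,0,0,0],[0,0,0,0,0,0],[0,0,0,0,0,0],[0,0,0,0,0,0],[0,0,0,0,0,0],[0,0,-0.0533,0,0,0],[0,0,-0.1067,0,0,0],[0,0,-0.16,0,0,0]], aperture=1.0)

```text
time_s: 6.95
eef_pos: [569.7, 76.5, 386.1]
ee_rot: [-0.0, 0.744, 0.669, -0.0]
force: [0.8, 0.1, 0.1]
grip_width: 1.001
grip_force: 0.0
```

Call:
advance(deltas=[[0.0267,0,-0.04,0,0,0],[0.04,0,-0.0533,0,0,0],[0.04,0,-0.0533,0,0,0],[0.04,0,-0.0533,0,0,0]], aperture=0.0)

```text
time_s: 7.35
eef_pos: [573.0, 106.2, 422.9]
ee_rot: [-0.001, 0.743, 0.669, -0.001]
force: [-0.5, -0.9, -1.0]
grip_width: 0.33
grip_force: 0.0
```

```bash
python3 - <<'E'
from h import *
import pickle
w=optics.calibration("wrist");im=optics.capture("wrist");cv2.imwrite("pics/w5.png",im[:,:,::-1]);pickle.dump(w,open("w5.pkl","wb"))
s=optics.capture("scene");cv2.imwrite("pics/s5.png",s[:,:,::-1]);t=optics.capture("top");cv2.imwrite("pics/t5.png",t[:,:,::-1])
E
```

```text
(no output)
```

View pics/w5.png

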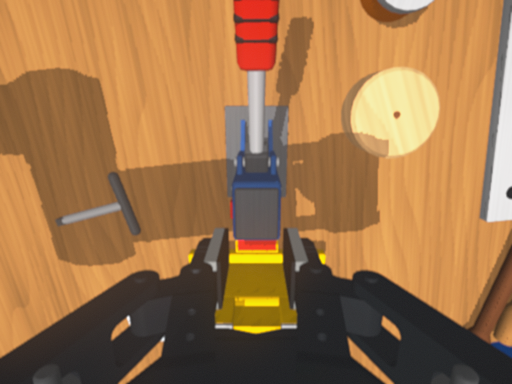

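Wrist view 5: housing (234..280, 177..240) squarely in line with the red patch (258,246) and flange (190..325); base rear corners (225,106),(288,106); grip at (257,35).

```bash
python3 - <<'E'
from h import *
import pickle
np.set_printoptions(precision=1,suppress=True)
w=pickle.load(open("w5.pkl","rb"));t=optics.calibration("top")
P=plane(w,[(225,106),(288,106)],6);d=P[1]-P[0];a=np.arctan2(d[1],d[0]);u=np.array([np.sin(a),-np.cos(a)])
print("rear",P,np.linalg.norm(d),np.degrees(a),"origin",P.mean(0)[:2]+96*u)
P=plane(w,[(234,177),(280,177),(279,240),(234,240)],136);print("house",P.mean(0),[np.linalg.norm(P[i]-P[i-1]) for i in range(4)])
for z in (14,28,42):
    P=plane(w,[(190,257),(325,256)],z);d=P[1]-P[0];print("flange",z,P.mean(0),np.linalg.norm(d),np.degrees(np.arctan2(d[1],d[0])))
im=cv2.imread("pics/t5.png")[:,:,::-1].copy()
for c in blobs(im,*RED)[:3]:
    M=cv2.moments(c);ctr=(M['m10']/M['m00'],M['m01']/M['m00']);b=cv2.minAreaRect(c);print(ctr,b[1],b[2],plane(t,ctr,200)[0],plane(t,ctr,42)[0])
im=cv2.imread("pics/w5.png")[:,:,::-1].copy()
for c in blobs(im,*RED)[:3]: print(cv2.boundingRect(c))
print(plane(w,[(257,35)],190),sense()['eef_pos'])
cv2.imwrite("pics/t5c.png",cv2.resize(cv2.imread("pics/t5.png")[160:250,160:340],(800,400),interpolation=cv2.INTER_CUBIC))
E
```

```text
rear [[541.3 178.2   6. ]
 [619.7 170.    6. ]] 78.91625085190947 -6.002894487933125 origin [570.5  78.6]
house [571.4  84.1 136. ] [np.float64(61.302782347954206), np.float64(40.86951541974248), np.float64(61.25620596599458), np.float64(42.56648365473956)]
flange 14 [560.5 -30.5  14. ] 191.62897513317648 -5.42486690272669
flange 28 [561.2 -22.8  28. ] 184.5453708425971 -5.424866902726691
flange 42 [562.  -15.2  42. ] 177.46176655201762 -5.424866902726697
(191.67869615832365, 180.41986806363988) (44.910587310791016, 12.74754810333252) 11.309932708740234 [587.4 249.3 200. ] [609.4 271.6  42. ]
(237, 42, 39, 29)
(234, 0, 45, 20)
(235, 21, 42, 20)
[[585.4 217.2 190. ]] [573.1 105.9 423.1]
```

View pics/t5c.png

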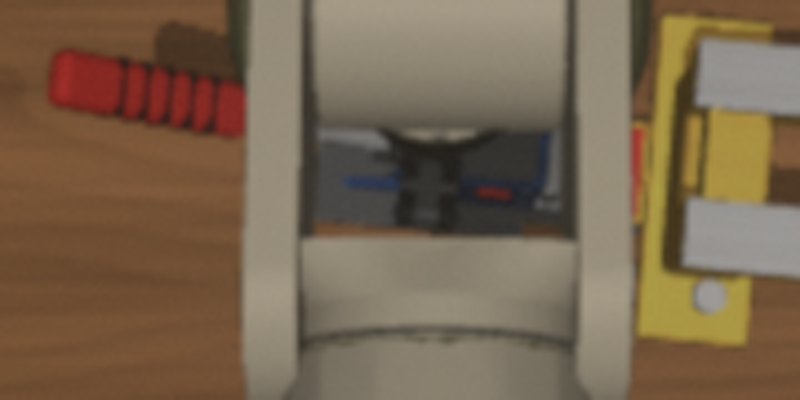

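Converted, 136 mm / 750 = 0.1813, 115 mm / 750 = 0.1533.

Call:
advance(deltas=[[0.0533,0,0,0,0,0],[0.1067,0,0,0,0,0],[0.1533,0,0,0,0,0],[0.1813,0,0,0,0,0],[0.1813,0,0.0133,0,0,0],[0.1813,0,0.0267,0,0,0],[0.1813,0,0.0373,0,0,0],[0.1813,0,0.0373,0,0,0]], aperture=0.0, squeeze=60)

```text
time_s: 8.3
eef_pos: [587.6, 240.5, 394.9]
ee_rot: [-0.001, 0.744, 0.668, -0.001]
force: [0.5, -0.4, 0.2]
grip_width: 0.006
grip_force: 0.0
```

```bash
python3 -c "
from h import *
w=optics.calibration('wrist');im=optics.capture('wrist');cv2.imwrite('pics/w6.png',im[:,:,::-1])"
```

```text
(no output)
```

View pics/w6.png

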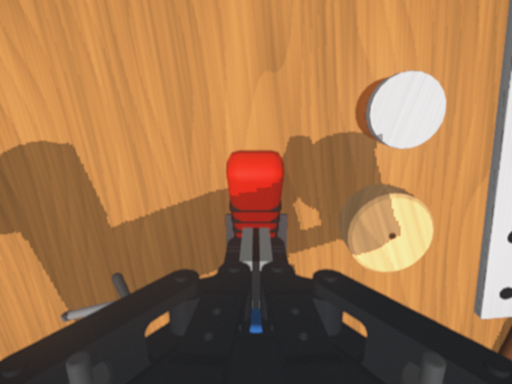

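Fingertips are centred on the red grip (tip col 257, grip col 255). First stroke.

Converted, 103 mm / 750 = 0.1373, 90 mm / 750 = 0.12.

Call:
advance(deltas=[[0,0,0.0147,0,0,0],[0.016,0,0.0347,0,0,0],[0.0293,0,0.0547,0,0,0],[0.0413,0,0.076,0,0,0],[0.0507,0,0.0987,0,0,0],[0.0573,0,0.12,0,0,0],[0.0613,0,0.1373,0,0,0],[0.0613,0,0.1373,0,0,0]])

```text
time_s: 9.15
eef_pos: [592.3, 288.5, 292.2]
ee_rot: [-0.0, 0.743, 0.669, 0.0]
force: [-1.0, -0.5, 10.9]
grip_width: 0.0
grip_force: 5.0
```

Call:
advance(deltas=[[0.0013,0,0.0067,0,0,0],[0.0027,0,0.0133,0,0,0],[0.0027,0,0.0147,0,0,0]])

```text
time_s: 9.45
eef_pos: [592.4, 290.2, 282.3]
ee_rot: [-0.0, 0.743, 0.669, 0.0]
force: [-1.5, 0.1, 11.2]
grip_width: 0.003
grip_force: 5.4
```

Call:
advance(deltas=[[0,0,0.0027,0,0,0],[0,0,0.0027,0,0,0]])

```text
time_s: 9.65
eef_pos: [592.4, 290.3, 281.4]
ee_rot: [0.0, 0.743, 0.669, 0.001]
force: [-3.7, -1.1, 13.0]
grip_width: 0.004
grip_force: 6.7
```

Call:
advance(deltas=[[0,0,0.0027,0,0,0],[0,0,0.0053,0,0,0],[0,0,0.0053,0,0,0]])

```text
time_s: 9.95
eef_pos: [592.3, 290.4, 279.9]
ee_rot: [0.0, 0.743, 0.669, 0.002]
force: [-9.5, -2.6, 28.1]
grip_width: 0.004
grip_force: 14.1
```

Converted, -120 mm / 750 = -0.16, -104 mm / 750 = -0.1387.

```bash
python3 -c "
from h import *
cv2.imwrite('pics/s7.png',optics.capture('scene')[:,:,::-1])"
```

Call:
advance(deltas=[[-0.0027,0,-0.0213,0,0,0],[-0.008,0,-0.0427,0,0,0],[-0.016,0,-0.0667,0,0,0],[-0.0267,0,-0.0907,0,0,0],[-0.04,0,-0.1147,0,0,0],[-0.056,0,-0.1387,0,0,0],[-0.064,0,-0.16,0,0,0],[-0.064,0,-0.16,0,0,0]])

```text
time_s: 10.8
eef_pos: [587.6, 241.7, 397.4]
ee_rot: [0.0, 0.744, 0.669, 0.001]
force: [-1.1, 0.4, 0.5]
grip_width: 0.0
grip_force: 0.0
```

Call:
advance(deltas=[[0,0,0,0,0,0],[0,0,0,0,0,0],[0,0,0,0,0,0]])

```text
time_s: 11.1
eef_pos: [587.4, 242.1, 395.3]
ee_rot: [-0.001, 0.743, 0.669, -0.001]
force: [-0.4, 0.6, -0.5]
grip_width: -0.002
grip_force: 0.0
```

```bash
python3 -c "
from h import *
w=optics.calibration('wrist');im=optics.capture('wrist');cv2.imwrite('pics/w8.png',im[:,:,::-1]);cv2.imwrite('pics/s8.png',optics.capture('scene')[:,:,::-1])
a=cv2.imread('pics/w6.png')[:,:,::-1].copy()
for i in(a,im): print([cv2.boundingRect(c) for c in blobs(i,*RED)[:2]])"
```

```text
[(227, 151, 57, 80)]
[(225, 154, 57, 79)]
```

Handle is back up at the same place. Second stroke.

Converted, 110 mm / 750 = 0.1467, 103 mm / 750 = 0.1373.

Call:
advance(deltas=[[0,0,0.0147,0,0,0],[0.016,0,0.0347,0,0,0],[0.0293,0,0.0547,0,0,0],[0.0413,0,0.076,0,0,0],[0.0507,0,0.0987,0,0,0],[0.0573,0,0.12,0,0,0],[0.0613,0,0.1373,0,0,0],[0.0627,0,0.1467,0,0,0]])

```text
time_s: 12.0
eef_pos: [592.5, 289.4, 286.0]
ee_rot: [0.0, 0.743, 0.669, 0.001]
force: [-0.1, -1.1, 12.2]
grip_width: -0.002
grip_force: 5.7
```

Call:
advance(deltas=[[0.0013,0,0.0053,0,0,0],[0.0013,0,0.0107,0,0,0],[0.0013,0,0.0133,0,0,0],[0.0013,0,0.0133,0,0,0]])

```text
time_s: 12.4
eef_pos: [592.5, 290.3, 279.9]
ee_rot: [0.001, 0.743, 0.669, 0.002]
force: [-7.4, -4.2, 26.9]
grip_width: 0.003
grip_force: 13.9
```

```bash
python3 -c "
from h import *
cv2.imwrite('pics/s9.png',optics.capture('scene')[:,:,::-1])"
```

```text
(no output)
```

Converted, -120 mm / 750 = -0.16, -104 mm / 750 = -0.1387.

Call:
advance(deltas=[[-0.0027,0,-0.0213,0,0,0],[-0.008,0,-0.0427,0,0,0],[-0.016,0,-0.0667,0,0,0],[-0.0267,0,-0.0907,0,0,0],[-0.04,0,-0.1147,0,0,0],[-0.056,0,-0.1387,0,0,0],[-0.064,0,-0.16,0,0,0],[-0.064,0,-0.16,0,0,0]])

```text
time_s: 13.25
eef_pos: [587.5, 241.9, 397.4]
ee_rot: [0.001, 0.744, 0.669, 0.001]
force: [-0.2, -0.4, -0.1]
grip_width: 0.001
grip_force: 0.0
```

Call:
advance(deltas=[[0,0,0,0,0,0],[0,0,0,0,0,0],[0,0,0,0,0,0]])

```text
time_s: 13.55
eef_pos: [587.4, 242.2, 395.3]
ee_rot: [-0.001, 0.743, 0.669, -0.001]
force: [-0.6, -0.3, 0.7]
grip_width: 0.002
grip_force: 0.0
```

```bash
python3 -c "
from h import *
w=optics.calibration('wrist');im=optics.capture('wrist');s=optics.capture('scene');cv2.imwrite('pics/s10.png',s[:,:,::-1])
print([cv2.boundingRect(c) for c in blobs(im,*RED)[:2]])
for n in (5,8,10):
  a=cv2.imread(f'pics/s{n}.png')[:,:,::-1].copy(); print(n,[(np.round(cv2.moments(c)['m10']/cv2.moments(c)['m00'],2),np.round(cv2.moments(c)['m01']/cv2.moments(c)['m00'],2),cv2.boundingRect(c)) for c in blobs(a,*BLUE)[1:2]+[c for c in blobs(a,*RED) if 190<cv2.boundingRect(c)[0]<230 and 190<cv2.boundingRect(c)[1]<240]])"
```

```text
[(225, 155, 57, 79)]
5 [(np.float64(243.07), np.float64(218.62), (228, 198, 38, 36)), (np.float64(216.32), np.float64(222.38), (212, 217, 10, 12))]
8 [(np.float64(243.46), np.float64(218.65), (228, 195, 38, 40)), (np.float64(216.28), np.float64(222.38), (212, 217, 10, 12))]
10 [(np.float64(243.49), np.float64(218.62), (228, 196, 38, 38)), (np.float64(216.04), np.float64(221.11), (211, 215, 11, 13))]
```

Jack has not moved; the lug has risen. Third stroke, held down.

Units first: shifts go in shares of 75 cm and turns go in shares of pi rad. So 110 mm / 750 = 0.1467, 103 mm / 750 = 0.1373.

Call:
advance(deltas=[[0,0,0.0147,0,0,0],[0.016,0,0.0347,0,0,0],[0.0293,0,0.0547,0,0,0],[0.0413,0,0.076,0,0,0],[0.0507,0,0.0987,0,0,0],[0.0573,0,0.12,0,0,0],[0.0613,0,0.1373,0,0,0],[0.0627,0,0.1467,0,0,0]])

```text
time_s: 14.45
eef_pos: [592.5, 289.5, 286.0]
ee_rot: [0.0, 0.743, 0.669, 0.001]
force: [-0.0, -1.1, 10.4]
grip_width: 0.0
grip_force: 5.7
```

Call:
advance(deltas=[[0.0013,0,0.0053,0,0,0],[0.0013,0,0.0107,0,0,0],[0.0013,0,0.0133,0,0,0],[0.0013,0,0.0133,0,0,0],[0.0013,0,0.0133,0,0,0]])

```text
time_s: 14.95
eef_pos: [592.5, 290.3, 279.9]
ee_rot: [0.001, 0.743, 0.669, 0.002]
force: [-7.5, -4.2, 26.4]
grip_width: 0.0
grip_force: 13.9
```

```bash
python3 -c "
from h import *
im=optics.capture('wrist');s=optics.capture('scene');t=optics.capture('top');cv2.imwrite('pics/s11.png',s[:,:,::-1]);cv2.imwrite('pics/t11.png',t[:,:,::-1])
for n in (5,7,9,11):
  a=cv2.imread(f'pics/s{n}.png')[:,:,::-1].copy(); print(n,[(np.round(cv2.moments(c)['m10']/cv2.moments(c)['m00'],2),np.round(cv2.moments(c)['m01']/cv2.moments(c)['m00'],2)) for c in blobs(a,*BLUE)[1:2]+[c for c in blobs(a,*RED) if 190<cv2.boundingRect(c)[0]<230 and 190<cv2.boundingRect(c)[1]<240]])
c=optics.calibration('scene');print(proj(c,[(563.5,12,42),(563.5,12,46.5),(563.5,12,52.5),(563.5,12,58.5)]))
cv2.imwrite('pics/s11c.png',np.vstack([cv2.resize(cv2.imread(f'pics/s{n}.png')[170:270,150:350],(580,290),interpolation=cv2.INTER_CUBIC) for n in (5,11)]))"
```

```text
5 [(np.float64(243.07), np.float64(218.62)), (np.float64(216.32), np.float64(222.38))]
7 [(np.float64(243.43), np.float64(218.52)), (np.float64(216.19), np.float64(221.58))]
9 [(np.float64(243.48), np.float64(218.55)), (np.float64(215.78), np.float64(220.34))]
11 [(np.float64(243.5), np.float64(218.56)), (np.float64(215.6), np.float64(219.12))]
[[215.95319734 222.92760615]
 [215.86167468 221.96769698]
 [215.73896223 220.68066274]
 [215.61546322 219.38537888]]
```

View pics/s11c.png

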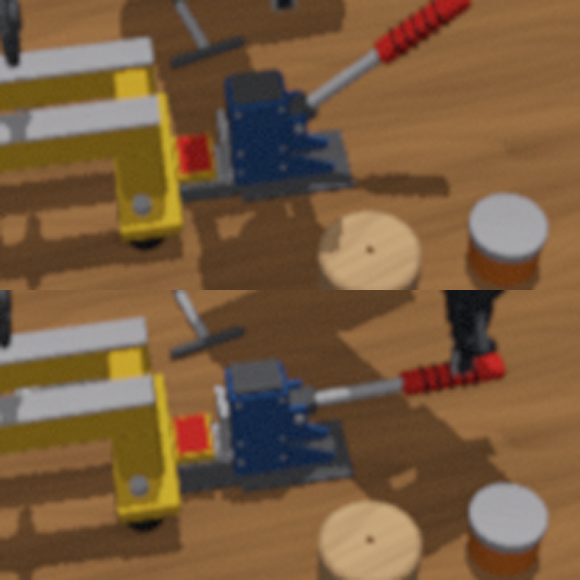

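Bottom picture: handle held down, saddle lifting the lug, foot clear of the bench. Checking the lift with two views.

```bash
python3 - <<'E'
from h import *
np.set_printoptions(precision=2,suppress=True)
t=optics.calibration('top');s=optics.calibration('scene')
for a,b in(('t3','s5'),('t11','s11')):
    p=[]
    for n in(a,b):
        im=cv2.imread(f'pics/{n}.png')[:,:,::-1].copy();r=(300,198) if n[0]=='t' else (216,221)
        im=cv2.resize(im,None,fx=4,fy=4,interpolation=cv2.INTER_CUBIC)
        c=[c for c in blobs(im,*RED) if np.hypot(*(np.array(cv2.minAreaRect(c)[0])/4-r))<10][0]
        M=cv2.moments(c);p.append(((M['m10']/M['m00']-1.5)/4,(M['m01']/M['m00']-1.5)/4))
    print(p,tri(t,p[0],s,p[1]))
E
```

```text
[(296.71240735779975, 197.64944414679883), (216.31413968913967, 222.31000643500641)] (array([563.74,  13.21,  44.78]), np.float64(0.06447359589088182))
[(297.81824032013844, 197.05021090201168), (215.61589994972346, 219.13055555555553)] (array([563.67,  11.88,  59.91]), np.float64(0.33205434889506813))
```

```bash
python3 - <<'E'
from h import *
np.set_printoptions(precision=2,suppress=True)
s=optics.calibration('scene');L=np.array([563.5,12]);y=np.array([.1045,.9945]);x=np.array([.9945,-.1045])
P=lambda a,b,z:np.r_[L+a*x+b*y,z]
A,B=[cv2.imread(f'pics/s{n}.png',0) for n in(5,11)]
m=np.zeros_like(A);m[195:255,185:215]=1
pts=cv2.goodFeaturesToTrack(A,25,0.03,3,mask=m)
q,st,e=cv2.calcOpticalFlowPyrLK(A,B,pts,None,winSize=(11,11),maxLevel=1)
for a,b,ss,er in zip(pts[:,0],q[:,0],st,e): print(a,b-a,er)
def tip(p,h):
    th=h/620; b=(p[:2]-L)@y+620; z=p[2]
    return np.r_[p[:2]+y*(b*np.cos(th)-z*np.sin(th)-b), z*np.cos(th)+b*np.sin(th)]
for p in (P(0,1,42),P(85,-25,30),P(65,-40,40),P(50,-25,163)):
    print(proj(s,p)[0],[proj(s,tip(p,h))[0]-proj(s,p)[0] for h in(14.3,16.5)])
E
```

```text
[202. 201.] [-1.19 -3.71] [10.87]
[205. 202.] [-0.22 -3.6 ] [19.8]
[204. 213.] [-0.75 -3.88] [6.29]
[211. 246.] [-1.41 -2.96] [6.33]
[199. 195.] [-1.61 -3.45] [6.38]
[190. 196.] [-2.13 -3.38] [2.73]
[212. 230.] [-0.87 -4.46] [8.68]
[189. 203.] [-2.09 -3.02] [1.51]
[205. 253.] [-0.21 -3.07] [2.45]
[192. 248.] [-0.93 -2.57] [9.33]
[195. 254.] [-1.92 -2.75] [6.53]
[213. 236.] [-0.88 -3.38] [5.32]
[206. 246.] [-1.59 -3.01] [2.85]
[188. 230.] [-0.75  0.51] [3.54]
[212. 249.] [-0.83 -3.23] [4.82]
[189. 238.] [-0.38  0.48] [4.47]
[211. 217.] [-0.47 -4.11] [19.54]
[213. 241.] [-0.75 -1.91] [9.47]
[205. 238.] [-1.11 -3.27] [2.61]
[189. 241.] [-0.54  0.38] [5.78]
[201. 242.] [-1.56 -3.1 ] [2.65]
[207. 235.] [-0.88 -3.5 ] [2.32]
[213. 220.] [ -5.26 -27.33] [28.7]
[210. 220.] [-0.9  -4.79] [12.13]
[189. 225.] [-1.37  0.19] [5.44]
[216.28 222.88] [array([-0.67, -3.02]), array([-0.78, -3.49])]
[210.96 248.81] [array([-0.62, -2.82]), array([-0.73, -3.26])]
[204.89 242.  ] [array([-0.74, -2.78]), array([-0.86, -3.21])]
[206.27 209.53] [array([-1.82, -3.15]), array([-2.11, -3.64])]
```

Flange and bolt shifts match about 16.3 mm at the lug, so the feet stand about 14.8 mm clear. Handing in with the handle held down.

```bash
python3 -c "
from h import *
s=sense();print(s['time_s'],s['force'],s['eef_pos']);print(workorder.finish_job())"
```

```text
15.1 [-8.40181286 -4.21672269 26.78539336] [592.49384331 290.27256105 279.90669974]
the job is handed in; nothing more can be done
None
```

The job is handed in at 15.1 s: the jack's saddle sits under the lug to within about 2 mm, and after three full strokes the handle is held at its bottom stop. The tail feet stand about 14–15 mm clear of the bench by camera measurement, against the 13 mm packing; the lowest estimate was 13.8 mm. I planned the moves clear of the packing plate, wax tin, bowl blank and chuck key, but did not measure them again at the end.

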